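# Release a puppet control tube from its coupling and pack it in the carry case

## Robot

A 6-joint arm with a two-finger parallel gripper is mounted at the origin on the work surface. World frame = base frame: x ahead of the robot, y to its left, z up, the work surface at z = 0. Lengths are in mm, angles in rad, forces in N, time in s.
With the tool pointing down it reaches from about 275 to 1000 mm from the base axis. Payload 8.4 kg.
Tool frame: the origin (TCP) lies midway between the tips of the shut fingers; the grasp point (between the pads) lies 19 mm behind it (r.grip_point_offset is the distance from the TCP to the grasp point, in mm); z points along the fingers, y is the line along which they close (so a half turn about z gives the same grasp; the last joint's range is limited). The gripper opens to 85 mm and grips with 20 to 120 N. Pads are 22 mm wide; open, the fingers measure 114 mm over their backs; the gripper's body (76 mm by 85 mm) begins 54 mm behind the grasp point. The pads swing forward as they close: fully open they stand 13 mm farther back than shut.
Start: joints at [-0.002, 0.353, 1.633, -0, 1.155, -0.002], TCP at [625.002, -0, 231.281] pointing down, gripper open.
Joint ranges: [-2.63, 2.63], [-0.92, 2.1], [0.06, 2.66], [-1.3, 4.44], [0, 2.69], [-3.02, 3.02]. Speed limits (rad/s): [2.22, 2.22, 2.79, 3.14, 3.14, 3.14].

## Interface

Orientations are given as [roll, pitch, yaw] about the fixed x, y, z axes, in that order (R = Rz(yaw) Ry(pitch) Rx(roll)).
In Python, from rig import r gives the robot as it stands. The module is installed in compiled form; this text tells all that it offers.
- The arm moves only by the shell command python3 -m creep 'ROWS' [FORCE]. ROWS is text: rows parted by semicolons, each of 7 numbers parted by spaces: the turn, a rotation vector about the tool's x, y, z in degrees, then the shift along the tool's x, y, z in m, then the closure in counts, from 0 (fully open) to 255 (shut). A call has 1 to 8 rows; each row is the pose to reach, as a shift and turn from the pose commanded when the call began, along the tool's axes at that moment; what a row does not reach only later rows make up. A row lasts 1/8 s, in which the tool goes at most 62.5 mm and 10.7 degrees, less where a joint would pass 70% of its speed; a pose out of reach is approached as far as the arm can. A call with a gripper value outside its range is refused whole. The fingers move at their own pace and stop on an object; FORCE is the grip in N (left out, the last holds). Time passes only in rows, so rows that repeat a pose let the fingers close. It gives the time, the measured TCP pose, the force, the opening and the grip force at its end, in the units of the state.
- r.sense(): the state, without advancing time (a new reading comes with each control period).
- r.grab_frame(name): name is "scene" or "side" or "wrist"; returns a dict with "img" (420x560x3 uint8, red, green, blue), "range_z" (420x560 float32, mm along the optical axis (not along the pixel's ray), 0 where there is no reading), "K" (3x3 intrinsics, pixels), "world_from_camera" (4x4, takes a point from camera to world coordinates). Camera axes: x right, y up, looking along -z (the intrinsics and any distortion apply to the point x, -y, -z); pixel columns grow to the right and rows downward; lengths in mm; the calibration is good to about 2 mm. The wrist camera is an equidistant fisheye: a pixel r from the principal point sees the ray r / f radians off the axis. A picture is of the moment at which its call begins.
- r.sign_off(): hands the job in; it is judged then, once.
The state is a dict: "clock": time; "qpos": joint angles; "qvel": joint speeds; "joint_efforts": joint torques, N m; "eef_pos": TCP position; "tcp_rot": TCP orientation; "contact_force": force on the tool from outside, world axes, zero at the start; "wrist_torque": the same for the moment, N m; "opening": opening from 0.0 (shut) to 1.0 (fully open); "grasp_force": force on a finger pad.
Only numpy, scipy, OpenCV 4.12 (cv2) and the standard library are available. Lean on these libraries where they do the work, as an engineer would, in place of code of your own. Each camera call takes 0.05 s, during which the arm holds its last target. There are 200 camera calls.

## Task

Free the aluminium control tube from the tilted quick-release coupling on the bench stand: first push the brass release collar fully in along the tube (it stays in), then draw the tube out. Stand the tube upright, grooved end down, in the empty compartment of the oak carry case (the one with the cork pad), setting it down without dropping it, and leave the other things where they are.

Things in the scene. Friction and masses are not known exactly. Their poses are not given: they have to be found in the camera images.
- coupling_top (a point): Centre of the upper end of the fixed dark steel coupling housing (50 mm diameter, 50 mm long), on the axis of its bore. z axis: the bore axis, pointing out of the coupling; it leans 30 degrees from vertical, towards the stand's front (-x of the stand). Bore 25 mm diameter, its floor 42 mm below this point along the axis. Above it along the axis come the collar and the tube's top.
- collar_face (a point): Centre of the outer face of the brass release collar, a flat flange 72 mm across and 8 mm thick with a 27 mm hole for the tube; z axis along the bore, outwards. This face is 20 mm above coupling_top along the axis with the collar out, 11 mm fully in. Press anywhere on the flange, one side or both. The tube stands 38 mm proud of it with the collar out, 47 mm with it in.
- collar (a joint): Travel of the release collar along the bore axis, m: 0 out (tube locked), 0.009 fully in. No spring: it resists with about 6 N of friction (more if pushed fast) and stays where it is left. Past about 0.0065 two brass side pins have drawn out of the tube's groove and the tube is free; short of that it cannot be withdrawn.
- tube_mid (a point): Centre (half-way up) of the loose aluminium control tube locked in the coupling: 100 mm long, 22 mm diameter, 60 to 130 g. z axis along it from the grooved end (in the coupling, resting on the bore floor) to the plain end. Groove 15 mm diameter, 10 to 19 mm from the grooved end. Grasp the plain part that stands out of the collar. 1.5 mm play all round in the bore.
- pad_top (a point): Centre of the top of the square cork pad (56 x 56 x 3 mm) in the case's empty compartment, 9 mm above the bench. x across the row of compartments, y along it. Which compartment is empty varies.
- stand: Fixed grey painted stand carrying the coupling: base plate 150 x 120 x 14 mm. Origin under its centre; z up, the coupling leans towards its -x. It may stand left or right, turned a little.
- case: Fixed open oak carry case, 76 mm (x) by 226 mm (y), walls 45 mm high above the bench, 6 mm thick, brass latch in front. Three compartments in a row along y, about 64 x 67 mm inside, centres 73 mm apart. Lid folded back behind its +x side, rising to about 66 mm, reaching 117 mm from the row's centre line. Origin under its centre. It may stand left or right, turned a little.
- spare_a_mid (a point): Centre (half-way up) of a spare tube of the same kind, standing upright in another compartment of the case; its top is 106 mm above the bench. To be left there.
- spare_b_mid (a point): Centre (half-way up) of the second spare tube, like the first, in the remaining compartment. To be left there.
- beak: Bystander: carved crow beak, black gloss, 125 mm long, 44 mm high, lying on the bench; origin under its middle, tip to its +x.
- trumpet: Bystander: tin trumpet prop standing on its bell, 80 mm diameter at the foot, 155 mm high; origin at the centre of its underside.
- clamp: Bystander: steel spring clamp lying flat, 130 mm long, 24 mm high; origin under its pivot, jaws to its +x.
- eyes: Bystander: pair of blue glass bead eyes on a 35 x 80 mm wooden strip, 33 mm high in all; origin at the centre of its underside.
Mind the look-alikes: they are no part of the job. What is shaped like the part that bears tube_mid but black is not meant.

How it is judged:
By the outcome, as a careful person would: the job done as asked, in the order asked, and still so for the second after the job is handed in, with the robot touching nothing.
It also fails if it takes over 45 s, if anything falls off the work surface, if the arm or the gripper's body presses on something with over 40 N, if the wrist force passes 120 N, or if a joint passes its speed limit or range.

## Working session

There is one attempt and no reset: what is moved stays moved. The work goes in short steps, Python scripts to look and compute and a shell command to move; the robot and the scene stay as the last step left them, time stands still between calls to the robot, and variables do not carry over. Pictures are saved under pics/ and viewed, at most 10 in all, crops included, and the job is handed in when it is done.

```bash
mkdir -p pics; cat > h.py <<'E'
import numpy as np, cv2
from rig import r
from scipy.spatial.transform import Rotation as R
def grab(n):
    f=r.grab_frame(n); np.savez(n+'.npz',**f); return f
def cloud(f):
    # pinhole cameras: world point for every pixel
    K=f['K'];d=f['range_z'];v,u=np.mgrid[:d.shape[0],:d.shape[1]]
    x=(u-K[0,2])/K[0,0]*d;y=(v-K[1,2])/K[1,1]*d
    p=np.stack([x,-y,-d,np.ones_like(d)],-1)@f['world_from_camera'].T
    p=p[...,:3]; p[d<=0]=np.nan
    return p
def state():
    s=r.sense(); print({k:np.round(s[k],3).tolist() for k in s})
    return s
E
python3 - <<'E'
from h import *
s=state()
for n in('scene','side'):
    f=grab(n);cv2.imwrite(f'pics/{n}0.png',f['img'][...,::-1]);print(f['K'],f['world_from_camera'].round(3),(f['range_z']>0).mean())
E
```

```text
{'clock': 0.0, 'qpos': [-0.002, 0.354, 1.634, 0.0, 1.155, -0.002], 'qvel': [0.001, 0.0, -0.0, 0.0, 0.002, 0.002], 'joint_efforts': [-0.002, -60.524, -34.206, -0.0, 0.009, 0.0], 'eef_pos': [624.532, 0.014, 230.587], 'tcp_rot': [-3.14, -0.0, 1.571], 'contact_force': [0.322, 1.088, -0.179], 'wrist_torque': [0.012, 0.036, -0.041], 'grasp_force': 0.0, 'opening': 0.997}
[[424.29633924   0.         283.50973829]
 [  0.         424.29633924 204.49160575]
 [  0.           0.           1.        ]] [[ 8.79000e-01 -3.73000e-01  2.97000e-01  8.50025e+02]
 [ 4.77000e-01  6.67000e-01 -5.72000e-01 -4.79964e+02]
 [ 1.50000e-02  6.45000e-01  7.64000e-01  7.67261e+02]
 [ 0.00000e+00  0.00000e+00  0.00000e+00  1.00000e+00]] 0.9960501700680272
[[411.28537204   0.         286.7030622 ]
 [  0.         411.28537204 212.35157179]
 [  0.           0.           1.        ]] [[-9.49000e-01  1.64000e-01 -2.69000e-01  3.58844e+02]
 [-3.16000e-01 -4.88000e-01  8.14000e-01  7.09573e+02]
 [ 2.00000e-03  8.57000e-01  5.15000e-01  5.26574e+02]
 [ 0.00000e+00  0.00000e+00  0.00000e+00  1.00000e+00]] 0.9959821428571428
```

View pics/scene0.png

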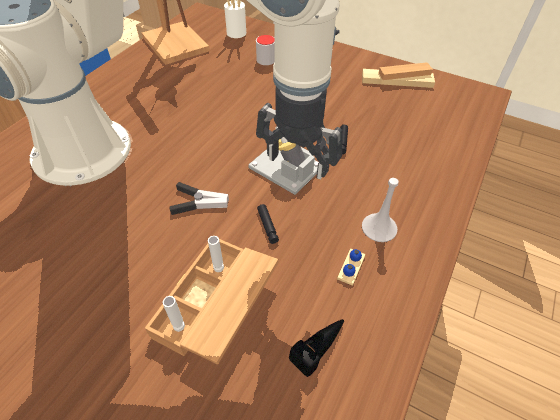

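View pics/side0.png

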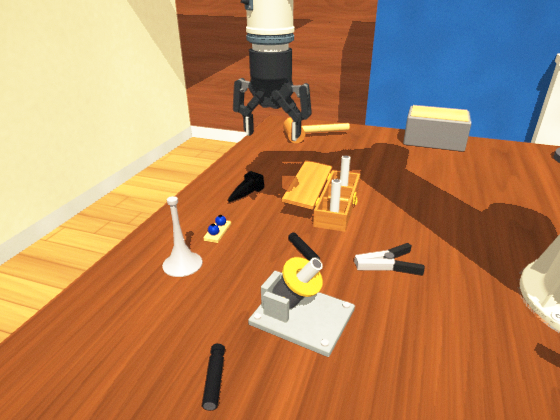

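The side view shows the coupling with brass collar at (303,276) and its tube end at (312,266). Tube-like candidates:
- The tube in the coupling, side (312,266). This is the one I want.
- The spares in the case, side (345,168) and (336,195).
- Two black look-alikes lying on the bench, side (302,247) and (213,376).

The middle compartment, with the cork pad, is empty: scene (198,293).

```bash
cat > m.py <<'E'
from h import *
f=dict(np.load('side.npz'));P=cloud(f);im=f['img'];hsv=cv2.cvtColor(im,cv2.COLOR_RGB2HSV)
roi=np.zeros(im.shape[:2],bool);roi[250:305,275:330]=1
m=roi&(hsv[...,0]>18)&(hsv[...,0]<32)&(hsv[...,1]>150)
p=P[m];p=p[np.isfinite(p).all(1)]
c=np.median(p,0)
for _ in range(6):
    q=p-c;d0=np.linalg.svd(q-q.mean(0),full_matrices=0)[2][2];
    d0*=np.sign(d0[2]); res=(q-q.mean(0))@d0
    p=p[np.abs(res)<max(1.5,2*res.std())] if len(p)>100 else p
print('n',len(p),'normal',d0.round(3),'tilt',np.degrees(np.arccos(d0[2])),'yaw of lean',np.degrees(np.arctan2(d0[1],d0[0])),res.std())
# ellipse of outline -> circle fit in plane by hull
e1=np.cross(d0,[0,0,1]);e1/=np.linalg.norm(e1);e2=np.cross(d0,e1);o=p.mean(0)
uv=np.c_[(p-o)@e1,(p-o)@e2].astype(np.float32)
(cc,rad)=cv2.minEnclosingCircle(uv);print('collar face centre',(o+cc[0]*e1+cc[1]*e2).round(1),rad,uv.min(0),uv.max(0))
# plate
z=P[...,2];roi=np.zeros_like(m);roi[280:360,240:365]=1
pm=roi&(z>9)&(z<19);pp=P[pm][:,:2].astype(np.float32);rect=cv2.minAreaRect(pp);print('plate',rect,np.nanmedian(z[pm]),len(pp))
# light-grey tube pts above collar
t=P[roi|True].reshape(-1,3);C=o+cc[0]*e1+cc[1]*e2
h=(t-C)@d0;rr=np.linalg.norm((t-C)-h[:,None]*d0,axis=1);k=(rr<30)&(h>8)&(h<60)
print('tube pts',k.sum(),np.percentile(h[k],[50,90,99]) if k.any() else '')
top=t[k&(h>34)];print('top',len(top),top.mean(0))
for n in('scene','side'):
    f=dict(np.load(n+'.npz'));P=cloud(f);t=P.reshape(-1,3)
    k=(t[:,2]>100)&(t[:,2]<110)&(t[:,1]<-60)&(t[:,0]>300)&(t[:,0]<800)&(t[:,1]>-500)
    a=t[k];print(n,'spare top pts',len(a))
    if len(a)>4:
        _,lab,cen=cv2.kmeans(a[:,:2].astype(np.float32),2,None,(3,50,.1),5,0);print(cen,np.bincount(lab.ravel()))
f=dict(np.load('scene.npz'));P=cloud(f)
print('pad px',P[293,198],P[287,200])
k=(P[...,2]>38)&(P[...,2]<48);k[:230]=0;k[:,:140]=0;k[:,285:]=0
w=P[k][:,:2].astype(np.float32);print('rims',cv2.minAreaRect(w),len(w))
E
python3 m.py; python3 - <<'E'
import cv2
a=cv2.imread('pics/side0.png')[235:355,230:370];cv2.imwrite('pics/c1.png',cv2.resize(a,None,fx=5,fy=5,interpolation=2))
E
```

```text
n 722 normal [-0.494  0.083  0.865] tilt 30.079198791071295 yaw of lean 170.5225970353968 0.6912174905609365
collar face centre [498.  204.9  92.9] 36.04713439941406 [-39.533424 -34.670055] [29.94283  35.488117]
plate ((497.3218078613281, 205.2013702392578), (122.08390808105469, 150.07542419433594), 80.70345306396484) 12.132884672217074 3249
tube pts 288 [31.25219891 39.00187577 40.40853467]
top 126 [476.94902117 210.34829857 124.46214196]
scene spare top pts 228
[[ 518.1086  -128.3291 ]
 [ 524.935   -270.04904]] [ 97 131]
side spare top pts 74
[[ 516.9923   -123.293945]
 [ 523.79755  -265.6126  ]] [44 30]
pad px [ 515.76718135 -196.1792877     7.57925176] [ 511.16469387 -183.13767212    7.12734453]
rims ((533.65234375, -197.38351440429688), (105.9361572265625, 228.48013305664062), 3.9438719749450684) 1044
```

View pics/c1.png

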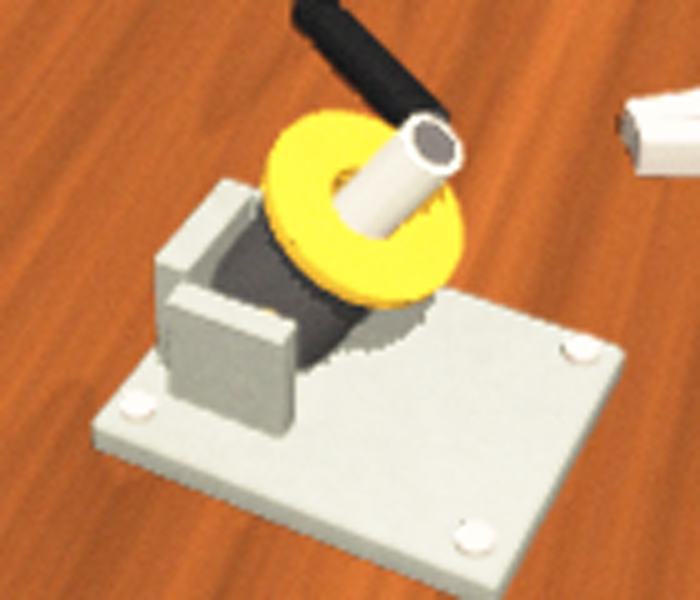

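The crop confirms the choice: the pale aluminium tube stands out of the brass collar, and the black tube behind it is a separate decoy. Next I'll work out the pre-approach, with the tool along the bore and the fingers partly closed.

```bash
cat >> h.py <<'E'
C=np.array([498.,205,93]);l=np.array([np.cos(np.radians(170.6)),np.sin(np.radians(170.6)),0]);Z=np.array([0,0,1.])
a=.5*l+np.sqrt(.75)*Z
ty=-np.sqrt(.75)*l+.5*Z
RT=np.c_[np.cross(ty,-a),ty,-a]
def delta(pos,Rm,cur=None):
    s=r.sense();p0=np.array(s['eef_pos']);R0=R.from_euler('xyz',s['tcp_rot']).as_matrix()
    if cur is not None:p0,R0=cur
    print('turn',np.degrees(R.from_matrix(R0.T@Rm).as_rotvec()).round(1),'shift m',(R0.T@(np.array(pos)-p0)/1000).round(4))
E
python3 -c "
from h import *
delta(C+90*a,RT)"
```

```text
turn [-30.   -2.5   9.2] shift m [ 0.2123 -0.1709  0.0599]
```

```bash
python3 -m creep '-3 0 1 0.035 -0.03 0 135; -9 -0.7 2.8 0.075 -0.06 0.01 135; -15 -1.2 4.6 0.115 -0.09 0.02 135; -21 -1.7 6.4 0.15 -0.12 0.03 135; -27 -2.2 8.2 0.185 -0.15 0.045 135; -30 -2.5 9.2 0.2123 -0.1709 0.06 135; -30 -2.5 9.2 0.2123 -0.1709 0.06 135; -30 -2.5 9.2 0.2123 -0.1709 0.06 135' 20; python3 - <<'E'
from h import *
s=state();delta(C+90*a,RT)
f=grab('side');cv2.imwrite('pics/s2.png',cv2.resize(f['img'][100:360,180:440,::-1],None,fx=2.3,fy=2.3))
f=grab('wrist');cv2.imwrite('pics/w2.png',f['img'][...,::-1])
E
```

```text
clock: 1.1
eef_pos: [452.2, 213.0, 170.1]
tcp_rot: [2.618, 0.002, 1.41]
contact_force: [-0.4, -0.6, 0.1]
opening: 0.469
grasp_force: 0.0
{'clock': 1.1, 'qpos': [0.701, 0.114, 2.244, -0.784, 0.57, 1.489], 'qvel': [-0.05, -0.011, -0.038, 0.061, 0.014, -0.125], 'joint_efforts': [1.515, -34.83, -25.666, -2.349, -0.465, 1.79], 'eef_pos': [452.197, 213.034, 170.095], 'tcp_rot': [2.618, 0.002, 1.41], 'contact_force': [-0.413, -0.57, 0.132], 'wrist_torque': [0.018, 0.259, 0.015], 'grasp_force': 0.0, 'opening': 0.469}
turn [-0.   0.   0.2] shift m [-0.0005  0.0017  0.    ]
```

View pics/s2.png

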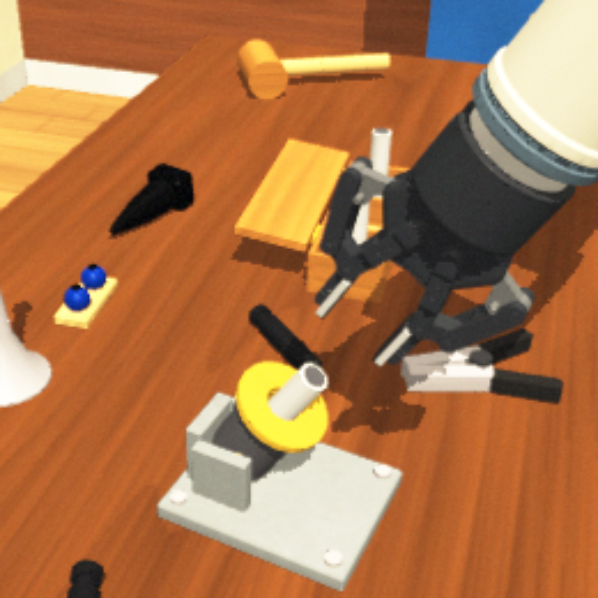

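View pics/w2.png

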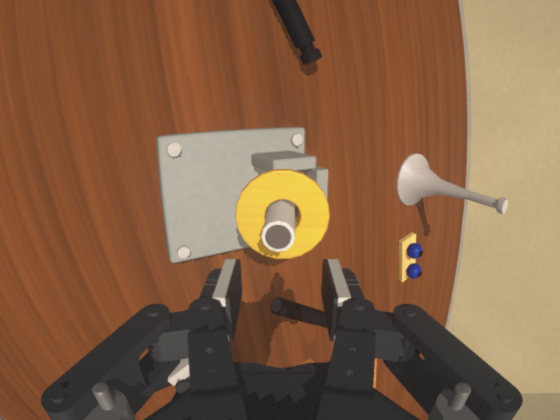

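The side view shows the open fingers above the tube and lined up with it. In the wrist view the collar is centred near (282,214) and the tube end near (279,236). I'll check the axis with rays from the wrist view and depth points from the fixed views.

```bash
python3 - <<'E'
from h import *
f=dict(np.load('wrist.npz'));K=f['K'];T=f['world_from_camera'];im=f['img'];hsv=cv2.cvtColor(im,cv2.COLOR_RGB2HSV)
m=((hsv[...,0]>18)&(hsv[...,0]<32)&(hsv[...,1]>170)).astype(np.uint8);m[:150]=0;m[275:]=0;m[:,:220]=0;m[:,345:]=0
c=max(cv2.findContours(m,0,1)[0],key=cv2.contourArea)[:,0].astype(float)
def rays(p):
    x=(p[:,0]-K[0,2])/K[0,0];y=(p[:,1]-K[1,2])/K[1,1];t=np.hypot(x,y);s=np.sinc(t/np.pi)
    return np.c_[x*s,-y*s,-np.cos(t)]@T[:3,:3].T
def onplane(p,h):
    d=rays(p);o=T[:3,3];return o+d*(((C+h*a-o)@a)/(d@a))[:,None]
q=onplane(c,0);uv=np.c_[(q-C)@RT[:,0],(q-C)@RT[:,1]].astype(np.float32)
print('collar centre off (tool x,y)',cv2.minEnclosingCircle(uv),cv2.fitEllipse(uv))
t=onplane(np.array([[278.5,236.5]]),38)[0]-C-38*a;print('tube top off',RT.T@t)
print('cam',T[:3,3],'K',K[0])
f=grab('scene');P=cloud(f);hs=cv2.cvtColor(f['img'],cv2.COLOR_RGB2HSV)
k=(np.abs(P[...,0]-C[0])<45)&(np.abs(P[...,1]-C[1])<45)&(np.abs((P-C)@a)<6);print('scene face pts',k.sum());
if k.sum(): print(np.median((P[k]-C)@a),((P[k]-C)@RT).min(0),((P[k]-C)@RT).max(0))
E
```

```text
collar centre off (tool x,y) ((-0.8500798940658569, 1.293451189994812), 35.52284240722656) ((-0.21263885498046875, 1.4055817127227783), (64.56259155273438, 68.86030578613281), 132.0768585205078)
tube top off [-1.76361520e+00 -1.40602133e+00  7.47002477e-15]
cam [396.8220184  303.13853982 293.99731808] K [325.1922621    0.         281.23174895]
scene face pts 289
1.2634941013479966 [-38.00730026 -36.09912338  -5.88555264] [31.60189742 37.57967178  5.89374937]
```

```bash
python3 -m creep '0 0 0 0 0.0015 0.02 135; 0 0 0 0 0.0015 0.042 135; 0 0 0 0 0.0015 0.06 135; 0 0 0 0 0.0015 0.07 135; 0 0 0 0 0.0015 0.074 135; 0 0 0 0 0.0015 0.077 135; 0 0 0 0 0.0015 0.08 135;0 0 0 0 0.0015 0.08 135'; python3 -c "
from h import *
s=r.sense();print('h',RT.T@(np.array(s['eef_pos'])-C),'F',RT.T@np.array(s['contact_force']))"
```

```text
clock: 2.25
eef_pos: [495.0, 205.5, 102.9]
tcp_rot: [2.617, 0.0, 1.406]
contact_force: [0.0, 0.4, -0.2]
opening: 0.469
grasp_force: 0.0
h [-4.98187974e-03  2.31297819e+00 -1.01032938e+01] F [ 0.37721759 -0.13488693  0.10988076]
```

```bash
python3 -m creep '0 0 0 0 -0.001 0.003 135; 0 0 0 0 -0.0015 0.006 135; 0 0 0 0 -0.0015 0.008 135; 0 0 0 0 -0.0015 0.01 135; 0 0 0 0 -0.0015 0.012 135; 0 0 0 0 -0.0015 0.014 135'; python3 -c "
from h import *
s=r.sense();print('h',RT.T@(np.array(s['eef_pos'])-C),'F',RT.T@np.array(s['contact_force']))"
```

```text
clock: 3.0
eef_pos: [500.5, 204.6, 89.9]
tcp_rot: [2.617, 0.0, 1.406]
contact_force: [-3.7, -0.1, 4.4]
opening: 0.469
grasp_force: 3.0
h [-0.01999927  0.63713575  3.96534106] F [-0.66573662 -0.99334305 -5.6206453 ]
```

```bash
python3 -m creep '0 0 0 0 0 0.001 135; 0 0 0 0 0 0.002 135; 0 0 0 0 0 0.003 135; 0 0 0 0 0 0.004 135; 0 0 0 0 0 0.005 135'; python3 -m creep '0 0 0 0 0 0.001 135; 0 0 0 0 0 0.002 135; 0 0 0 0 0 0.003 135'
```

```text
clock: 3.62
eef_pos: [503.0, 204.2, 85.7]
tcp_rot: [2.617, 0.0, 1.406]
contact_force: [-17.3, 1.5, 22.6]
opening: 0.472
grasp_force: 14.2
clock: 4.0
eef_pos: [503.4, 204.2, 85.2]
tcp_rot: [2.615, -0.001, 1.407]
contact_force: [-54.0, 3.3, 75.5]
opening: 0.47
grasp_force: 46.5
```

The force rises sharply, so the collar is at its stop. I'll back off and look.

```bash
python3 -m creep '0 0 0 0 0 -0.004 135; 0 0 0 0 0 -0.012 135; 0 0 0 0 0 -0.016 135;0 0 0 0 0 -0.016 135'; python3 - <<'E'
from h import *
s=r.sense();print('h',RT.T@(np.array(s['eef_pos'])-C))
for n in('side','scene'):
    f=grab(n);P=cloud(f);hsv=cv2.cvtColor(f['img'],cv2.COLOR_RGB2HSV)
    q=(P-C)@RT;k=(np.abs(q[...,:2])<38).all(-1)&(np.abs(q[...,2])<16)&(hsv[...,0]>18)&(hsv[...,0]<32)&(hsv[...,1]>150)
    print(n,k.sum(),'face h pct',np.percentile(-q[...,2][k],[5,25,50,75,95]) if k.any() else '')
    d=np.linalg.norm
    if n=='side': cv2.imwrite('pics/s3.png',cv2.resize(f['img'][190:360,220:390,::-1],None,fx=3.5,fy=3.5))
f=dict(np.load('side.npz'))
E
```

```text
clock: 4.5
eef_pos: [496.7, 205.3, 97.0]
tcp_rot: [2.617, 0.0, 1.406]
contact_force: [0.7, 0.1, -0.1]
opening: 0.471
grasp_force: 0.0
h [ 0.06107118  0.89356942 -4.13320713]
side 778 face h pct [-12.79996201 -10.00166295  -9.20986508  -8.5355414   -7.58727591]
scene 0 face h pct
```

View pics/s3.png

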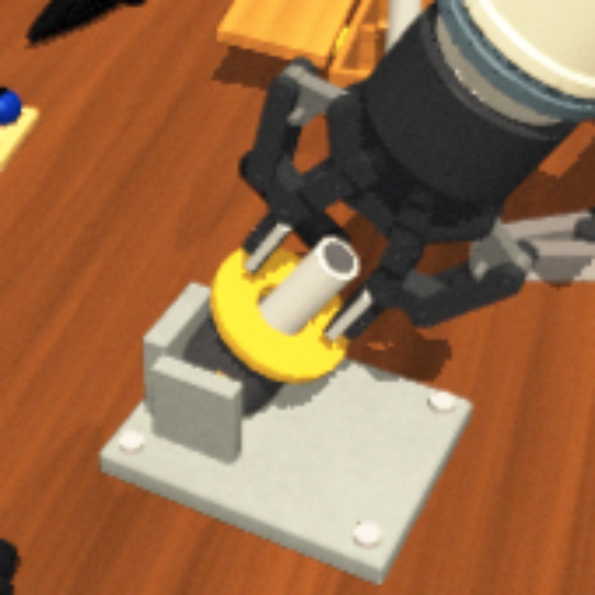

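The collar face measures 9 mm lower, so it is fully in, and the tube still stands between the fingers. Now I'll grip it.

```bash
python3 -m creep '0 0 0 0 0 0.003 255; 0 0 0 0 0 0.003 255; 0 0 0 0 0 0.003 255; 0 0 0 0 0 0.003 255; 0 0 0 0 0 0.003 255;0 0 0 0 0 0.003 255' 50;  python3 -c "
from h import *
s=r.sense();print('h',RT.T@(np.array(s['eef_pos'])-C),'F',RT.T@np.array(s['contact_force']))"
```

```text
clock: 5.35
eef_pos: [498.0, 204.9, 94.2]
tcp_rot: [2.617, 0.001, 1.406]
contact_force: [-0.7, -0.5, -0.5]
opening: 0.245
grasp_force: 48.8
h [-0.0949366   0.63879876 -0.99052251] F [-0.65137952 -0.7536753   0.16750021]
```

```bash
python3 -m creep '0 0 0 0 0 -0.004 255; 0 0 0 0 0 -0.01 255; 0 0 0 0 0 -0.018 255; 0 0 0 0 0 -0.03 255; 0 0 0 0 0 -0.045 255; 0 0 0 0 0 -0.06 255; 0 0 0 0 0 -0.075 255;0 0 0 0 0 -0.085 255'; python3 - <<'E'
from h import *
s=r.sense();print('h',RT.T@(np.array(s['eef_pos'])-C))
f=grab('side');P=cloud(f);hsv=cv2.cvtColor(f['img'],cv2.COLOR_RGB2HSV)
q=(P-C)@RT;k=(np.abs(q[...,:2])<38).all(-1)&(np.abs(q[...,2])<16)&(hsv[...,0]>18)&(hsv[...,0]<32)&(hsv[...,1]>150)
print(k.sum(),'face h',np.median(-q[...,2][k]))
cv2.imwrite('pics/s4.png',cv2.resize(f['img'][120:360,220:460,::-1],None,fx=2.4,fy=2.4))
E
```

```text
clock: 6.35
eef_pos: [455.7, 212.2, 168.8]
tcp_rot: [2.616, -0.0, 1.407]
contact_force: [-0.7, 0.4, -1.1]
opening: 0.246
grasp_force: 48.8
h [  0.19425075   0.71531628 -87.10363314]
984 face h -9.24208302365334
```

View pics/s4.png

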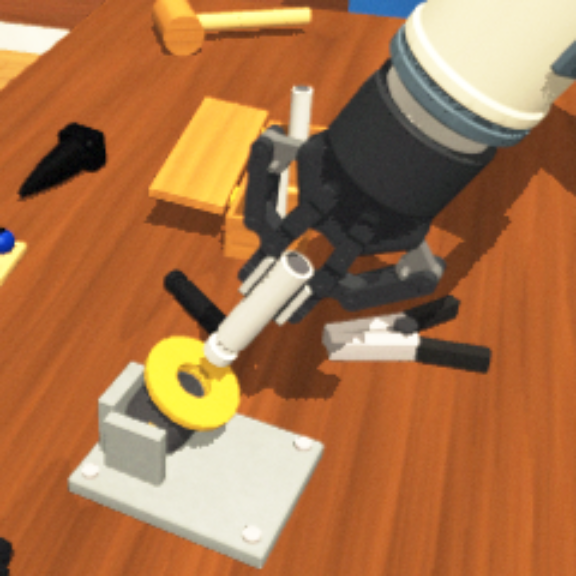

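The tube is clear of the coupling and held straight, with the grooved end at (220,348) in the crop, and the collar is still in. Next I'll measure the empty compartment.

```bash
python3 - <<'E'
from h import *
S=np.array([521,-197.])
fs=[('scene',grab('scene')),('side',grab('side'))]
for th in(2.8,3.9):
  t=np.radians(th);U=np.array([[np.cos(t),np.sin(t)],[-np.sin(t),np.cos(t)]])
  for n,f in fs:
    P=cloud(f);q=(P[...,:2]-S)@U.T;z=P[...,2]
    b=(np.abs(q[...,0])<45)&(np.abs(q[...,1])<125)&(z>41)&(z<48)
    w=q[b];e=w[np.abs(w[:,1])>100]
    print(th,n,'rim x',np.percentile(w[:,0],[0.5,2,98]),'y',np.percentile(w[:,1],[.5,99.5]))
    # dividers, -x wall slope
    L=w[(w[:,0]<-28)&(w[:,0]>-44)];print('  -x wall',len(L),np.median(L[:,0]),np.polyfit(L[:,1],L[:,0],1) if len(L)>5 else '')
    D=w[np.abs(w[:,0])<25];print('  y hist',np.histogram(D[:,1],bins=np.arange(-120,121,6)))if th<3 else 0
    k=(np.abs(q[...,0])<34)&(np.abs(q[...,1])<34)&(z>5)&(z<12)
    print('  pad pts',k.sum(),q[k].min(0) if k.any() else '',q[k].max(0) if k.any() else '')
E
```

```text
2.8 scene rim x [-37.6155138  -36.8960199   37.11388666] y [-114.16048163  111.76060946]
  -x wall 330 -33.149781945424316 [ 8.54944419e-03 -3.30740068e+01]
  y hist (array([ 5, 99,  4,  0,  0,  0, 11,  4,  4,  1,  0,  0,  0,  1,  0,  0,  0,
        0,  0,  0,  0,  0,  0,  0,  0,  2,  0,  0,  0,  5, 10,  6,  0,  0,
        0,  0,  0, 30, 37,  0]), array([-120, -114, -108, -102,  -96,  -90,  -84,  -78,  -72,  -66,  -60,
        -54,  -48,  -42,  -36,  -30,  -24,  -18,  -12,   -6,    0,    6,
         12,   18,   24,   30,   36,   42,   48,   54,   60,   66,   72,
         78,   84,   90,   96,  102,  108,  114,  120]))
  pad pts 637 [-32.24064468 -24.40738929] [19.33814405 33.83279561]
2.8 side rim x [-23.65388134 -19.51570076  43.8937246 ] y [-115.67839785  113.39413583]
  -x wall 0 nan 
  y hist (array([3, 6, 4, 0, 0, 0, 0, 0, 0, 0, 0, 0, 0, 0, 0, 0, 0, 0, 0, 0, 0, 0,
       0, 0, 0, 0, 0, 0, 0, 0, 0, 0, 6, 4, 0, 0, 0, 0, 0, 0]), array([-120, -114, -108, -102,  -96,  -90,  -84,  -78,  -72,  -66,  -60,
        -54,  -48,  -42,  -36,  -30,  -24,  -18,  -12,   -6,    0,    6,
         12,   18,   24,   30,   36,   42,   48,   54,   60,   66,   72,
         78,   84,   90,   96,  102,  108,  114,  120]))
  pad pts 8 [ -8.87460835 -33.34686039] [  0.56302013 -21.41886593]
3.9 scene rim x [-39.31316532 -38.50463668  38.17156554] y [-114.78101078  111.66751603]
  -x wall 330 -33.47168708917229 [ 2.45616174e-02 -3.30937600e+01]
  pad pts 635 [-32.4429409  -24.41104176] [19.46731574 33.72784796]
3.9 side rim x [-25.86769953 -21.91076238  43.87567464] y [-115.38568807  112.69862355]
  -x wall 0 nan 
  pad pts 8 [ -9.3160864  -33.35152351] [ -0.07725806 -21.38933167]
  return _methods._mean(a, axis=axis, dtype=dtype,
  ret = ret.dtype.type(ret / rcount)
```

```bash
cat >> h.py <<'E'
RD=R.from_euler('xyz',[np.pi,0,np.pi/2+np.radians(2.5)]).as_matrix()
PAD=np.array([522.,-198,9])
E
python3 -c "
from h import *
delta([480,20,220],RD)"
```

```text
turn [ 30.    3.1 -11.6] shift m [-0.1858  0.0735 -0.0171]
```

```bash
python3 -m creep '0 0 0 0 0.015 -0.025 255; 4 0.4 -1.5 -0.02 0.028 -0.036 255; 9 0.9 -3.4 -0.05 0.038 -0.034 255; 14 1.4 -5.4 -0.085 0.048 -0.03 255; 19 2 -7.4 -0.12 0.057 -0.025 255; 24 2.5 -9.3 -0.155 0.067 -0.02 255; 28 2.9 -10.8 -0.178 0.072 -0.018 255; 30 3.1 -11.6 -0.186 0.0735 -0.017 255'; python3 -c "
from h import *
delta(PAD+[0,0,211],RD)"
```

```text
clock: 7.5
eef_pos: [480.5, 17.5, 218.9]
tcp_rot: [-3.138, 0.001, 1.612]
contact_force: [-0.3, 0.7, -1.3]
opening: 0.244
grasp_force: 48.9
turn [-0.2  0.1 -0.2] shift m [-0.217   0.0327 -0.001 ]
```

```bash
python3 -m creep '0 0 0 -0.025 0.004 0 255; 0 0 0 -0.06 0.01 0 255; 0 0 0 -0.1 0.016 0 255; 0 0 0 -0.14 0.022 0 255; 0 0 0 -0.175 0.028 0 255; 0 0 0 -0.205 0.031 0 255; 0 0 0 -0.217 0.0325 0 255; 0 0 0 -0.217 0.0325 0 255'; python3 - <<'E'
from h import *
state();delta(PAD+[0,0,63+30],RD)
f=grab('scene');cv2.imwrite('pics/a5.png',f['img'][120:380,80:360,::-1].repeat(2,0).repeat(2,1))
for n in('scene','side'):
    f=grab(n);P=cloud(f).reshape(-1,3);s=np.array(r.sense()['eef_pos'])
    for z0,z1 in((152,162),(162,175),(175,190),(190,205)):
        k=(np.linalg.norm(P[:,:2]-s[:2],axis=1)<22)&(P[:,2]>z0)&(P[:,2]<z1);print(n,z0,k.sum(),(P[k].mean(0)-s).round(1) if k.any() else '')
    k=(np.linalg.norm(P[:,:2]-s[:2],axis=1)<22)&(P[:,2]>130)&(P[:,2]<200);print('min z',np.percentile(P[k,2],[0,2]) if k.any() else '')
E
```

```text
clock: 8.5
eef_pos: [521.5, -196.2, 219.0]
tcp_rot: [-3.14, 0.0, 1.612]
contact_force: [0.5, 1.1, -0.4]
opening: 0.244
grasp_force: 49.0
{'clock': 8.5, 'qpos': [-0.362, 0.262, 1.792, -0.001, 1.09, -0.403], 'qvel': [0.024, -0.015, 0.015, 0.008, 0.003, 0.01], 'joint_efforts': [-1.221, -52.482, -33.811, -0.17, -0.083, -0.167], 'eef_pos': [521.46, -196.216, 218.968], 'tcp_rot': [-3.14, 0.0, 1.612], 'contact_force': [0.492, 1.071, -0.423], 'wrist_torque': [-0.003, -0.033, 0.026], 'grasp_force': 48.957, 'opening': 0.244}
turn [-0.1  0.  -0.1] shift m [-0.0018  0.0007  0.117 ]
scene 152 19 [  6.5  -6.1 -58.7]
scene 162 63 [  4.6  -4.8 -52.4]
scene 175 59 [  6.   -6.4 -35.9]
scene 190 74 [  6.1  -6.4 -21.6]
min z [157.86383867 159.46812945]
side 152 20 [ -0.9   7.9 -59.7]
side 162 41 [ -1.    6.  -51.9]
side 175 59 [ -0.8   7.4 -36.5]
side 190 56 [ -1.4   7.8 -21.4]
min z [156.80572432 158.05232978]
```

View pics/a5.png

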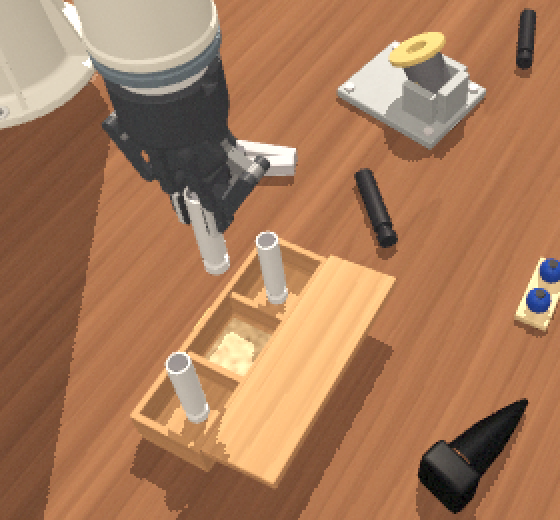

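The scene crop shows the tube hanging upright above the case, grooved end down at (215,270). The cork pad is in the middle compartment at (235,350). Lowering now.

```bash
python3 -m creep '0 0 0 -0.0018 0.0007 0.02 255; 0 0 0 -0.0018 0.0007 0.045 255; 0 0 0 -0.0018 0.0007 0.07 255; 0 0 0 -0.0018 0.0007 0.095 255; 0 0 0 -0.0018 0.0007 0.115 255; 0 0 0 -0.0018 0.0007 0.13 255; 0 0 0 -0.0018 0.0007 0.137 255; 0 0 0 -0.0018 0.0007 0.14 255'; python3 -m creep '0 0 0 0 0 0.001 255; 0 0 0 0 0 0.002 255; 0 0 0 0 0 0.003 255'
```

```text
clock: 9.65
eef_pos: [522.5, -197.6, 79.6]
tcp_rot: [-3.141, 0.001, 1.614]
contact_force: [0.6, 0.3, -0.9]
opening: 0.245
grasp_force: 49.0
clock: 10.02
eef_pos: [522.6, -197.9, 76.9]
tcp_rot: [-3.141, 0.001, 1.613]
contact_force: [-0.2, -0.8, -1.0]
opening: 0.247
grasp_force: 49.0
```

```bash
python3 -c "
from h import *
state();delta(PAD+[0,0,63],RD)"
```

```text
{'clock': 10.025, 'qpos': [-0.364, 0.447, 1.896, -0.001, 0.798, -0.406], 'qvel': [-0.002, 0.014, 0.004, 0.0, -0.015, -0.0], 'joint_efforts': [0.017, -58.497, -25.369, -0.004, 0.028, 0.0], 'eef_pos': [522.575, -197.929, 76.881], 'tcp_rot': [-3.141, 0.001, 1.613], 'contact_force': [-0.161, -0.833, -1.042], 'wrist_torque': [-0.02, -0.036, 0.01], 'grasp_force': 48.969, 'opening': 0.247}
turn [-0.   0.1 -0.1] shift m [-0.     -0.0006  0.0049]
```

```bash
python3 -m creep '0 0 0 0 0 0.001 255; 0 0 0 0 0 0.002 255; 0 0 0 0 0 0.003 255; 0 0 0 0 0 0.003 255'; python3 -m creep '0 0 0 0 0 0.0005 255; 0 0 0 0 0 0.001 255; 0 0 0 0 0 0.0015 255; 0 0 0 0 0 0.0015 255'
```

```text
clock: 10.52
eef_pos: [522.3, -197.8, 73.5]
tcp_rot: [-3.141, 0.001, 1.613]
contact_force: [0.4, -0.7, -1.5]
opening: 0.247
grasp_force: 49.0
clock: 11.02
eef_pos: [522.3, -197.8, 72.0]
tcp_rot: [-3.141, 0.001, 1.613]
contact_force: [0.3, 0.1, -0.9]
opening: 0.243
grasp_force: 49.0
```

```bash
python3 -m creep '0 0 0 0 0 0.0005 255; 0 0 0 0 0 0.001 255; 0 0 0 0 0 0.001 255'; python3 -m creep '0 0 0 0 0 0.0005 255; 0 0 0 0 0 0.001 255; 0 0 0 0 0 0.001 255'
```

```text
clock: 11.4
eef_pos: [522.3, -197.8, 71.0]
tcp_rot: [-3.141, 0.001, 1.613]
contact_force: [0.3, 0.4, -0.9]
opening: 0.243
grasp_force: 49.0
clock: 11.78
eef_pos: [522.3, -197.8, 70.0]
tcp_rot: [-3.141, 0.001, 1.613]
contact_force: [-0.8, 0.3, -1.6]
opening: 0.24
grasp_force: 49.1
```

```bash
python3 -m creep '0 0 0 0 0 0.0005 255; 0 0 0 0 0 0.001 255; 0 0 0 0 0 0.001 255'; python3 -m creep '0 0 0 0 0 0.0005 255; 0 0 0 0 0 0.001 255; 0 0 0 0 0 0.001 255'
```

```text
clock: 12.15
eef_pos: [522.5, -197.9, 69.9]
tcp_rot: [-3.141, 0.001, 1.613]
contact_force: [-3.3, 1.4, 8.6]
opening: 0.246
grasp_force: 50.2
clock: 12.52
eef_pos: [522.6, -198.0, 69.8]
tcp_rot: [-3.141, 0.001, 1.614]
contact_force: [-5.0, 1.8, 20.7]
opening: 0.243
grasp_force: 51.4
```

The tube is touching the pad. I'll relieve the press and open gently.

```bash
python3 -m creep '0 0 0 0 0 -0.0008 255; 0 0 0 0 0 -0.0015 255; 0 0 0 0 0 -0.0015 255' 20; python3 -m creep '0 0 0 0 0 0 175; 0 0 0 0 0 0 170; 0 0 0 0 0 0 150; 0 0 0 0 0 0 135; 0 0 0 0 0 0 135'
```

```text
clock: 12.9
eef_pos: [522.5, -197.9, 70.0]
tcp_rot: [-3.141, 0.001, 1.614]
contact_force: [-2.3, 1.5, 6.7]
opening: 0.243
grasp_force: 49.5
clock: 13.52
eef_pos: [522.3, -197.8, 69.5]
tcp_rot: [-3.141, 0.001, 1.613]
contact_force: [-0.0, 0.3, 0.0]
opening: 0.469
grasp_force: 0.0
```

```bash
python3 -m creep '0 0 0 0 0 -0.006 135; 0 0 0 0 0 -0.018 135; 0 0 0 0 0 -0.035 135; 0 0 0 0 0 -0.06 135; 0 0 0 0 0 -0.09 135; 0 0 0 0 0 -0.12 135; 0 0 0 0 0 -0.145 135; 0 0 0 0 0 -0.15 135'; python3 - <<'E'
from h import *
f=grab('scene');cv2.imwrite('pics/a6.png',f['img'][120:380,80:360,::-1].repeat(2,0).repeat(2,1))
P=cloud(f).reshape(-1,3)
for z0,z1 in((50,70),(70,90),(90,104),(104,112)):
    k=(np.linalg.norm(P[:,:2]-PAD[:2],axis=1)<25)&(P[:,2]>z0)&(P[:,2]<z1);print(z0,k.sum(),P[k].mean(0).round(1))
f=grab('side');P=cloud(f);hsv=cv2.cvtColor(f['img'],cv2.COLOR_RGB2HSV)
q=(P-C)@RT;k=(np.abs(q[...,:2])<38).all(-1)&(np.abs(q[...,2])<16)&(hsv[...,0]>18)&(hsv[...,0]<32)&(hsv[...,1]>150)
print('collar',np.median(-q[...,2][k]))
E
```

```text
clock: 14.52
eef_pos: [523.6, -198.1, 222.4]
tcp_rot: [3.138, 0.002, 1.613]
contact_force: [0.3, 0.4, -0.7]
opening: 0.473
grasp_force: 0.0
50 63 [ 528.3 -203.7   59.9]
70 70 [ 528.6 -203.5   80.2]
90 49 [ 528.4 -203.2   97.1]
104 108 [ 523.4 -199.3  108.4]
collar -9.27425647231543
```

View pics/a6.png

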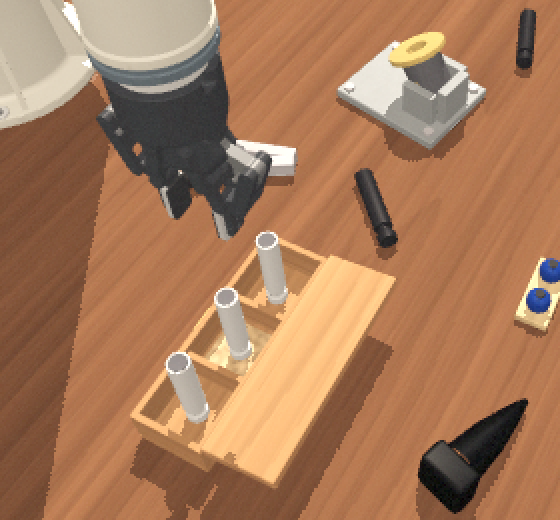

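The tube stands upright on the cork pad in the middle compartment (235,325), grooved end down. The spares have not moved and the collar is still in.

```bash
python3 -c "
from rig import r
print(r.sign_off())"
```

```text
the job is handed in; nothing more can be done
None
```

I pushed the collar fully in, then drew the tube out and stood it upright, grooved end down, on the cork pad; the last picture shows nothing else in view moved, and the job was handed in at about 15 s, with no verdict returned.

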